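# Bring the stock tags of the pendant bins up to date

## Task

The tag board on the engraver's bench is out of date: each bin of pendant blanks has a hinged tag in front of it, green on one face and red on the other. With the fingertips, gently push over the tags that are wrong, so that the tags of the full bins come to rest with the green face up and the tags of the nearly empty bins with the red face up. Pinch and lift nothing, and leave the bins and the things lying about where they are.

Things in the scene. Friction and masses are not known exactly. Their poses are not given: they have to be found in the camera images.
- board: dark wooden tag board lying on the bench, 112 x 485 x 12 mm; origin at the centre of its underside; y axis along its length, x axis away from the robot. Four tag holders sit in a row along it, 115 mm apart; behind it stand four bins, one behind each tag. Neighbouring tags that lean towards each other leave 57 mm between their free edges
- holder_a: brass hinge bracket of tag A, fixed on the board; origin: centre of its 80 x 18 x 3 mm foot, on the board's top, 12 mm above the bench. x: along the tag's pin (24 mm above the origin), towards its own bin; y: along the board, left seen from the robot. Cheeks at x = +-36.5 mm (39 mm high, 39 mm wide) bear rubber pegs that the tag rests on; for |x| < 24 mm nothing stands beneath the tag
- tag_a (a joint): tag A's angle, rad: 0 upright; +0.70 leaning to the holder's -y (right), green face up; -0.70 leaning to +y (left), red face up; both 40 deg from upright, on pegs. Aluminium plate 60 mm along the pin, 3.2 thick, 45 g, free edge 45 mm from the pin: at rest 29 mm aside and 34 mm above it (70 mm above the bench). Free hinge: past upright it falls over by its weight
- holder_b: brass hinge bracket of tag B, fixed on the board; origin: centre of its 80 x 18 x 3 mm foot, on the board's top, 12 mm above the bench. x: along the tag's pin (24 mm above the origin), towards its own bin; y: along the board, left seen from the robot. Cheeks at x = +-36.5 mm (39 mm high, 39 mm wide) bear rubber pegs that the tag rests on; for |x| < 24 mm nothing stands beneath the tag
- tag_b (a joint): tag B's angle, rad: 0 upright; +0.70 leaning to the holder's -y (right), green face up; -0.70 leaning to +y (left), red face up; both 40 deg from upright, on pegs. Aluminium plate 60 mm along the pin, 3.2 thick, 45 g, free edge 45 mm from the pin: at rest 29 mm aside and 34 mm above it (70 mm above the bench). Free hinge: past upright it falls over by its weight
- holder_c: brass hinge bracket of tag C, fixed on the board; origin: centre of its 80 x 18 x 3 mm foot, on the board's top, 12 mm above the bench. x: along the tag's pin (24 mm above the origin), towards its own bin; y: along the board, left seen from the robot. Cheeks at x = +-36.5 mm (39 mm high, 39 mm wide) bear rubber pegs that the tag rests on; for |x| < 24 mm nothing stands beneath the tag
- tag_c (a joint): tag C's angle, rad: 0 upright; +0.70 leaning to the holder's -y (right), green face up; -0.70 leaning to +y (left), red face up; both 40 deg from upright, on pegs. Aluminium plate 60 mm along the pin, 3.2 thick, 45 g, free edge 45 mm from the pin: at rest 29 mm aside and 34 mm above it (70 mm above the bench). Free hinge: past upright it falls over by its weight
- holder_d: brass hinge bracket of tag D, fixed on the board; origin: centre of its 80 x 18 x 3 mm foot, on the board's top, 12 mm above the bench. x: along the tag's pin (24 mm above the origin), towards its own bin; y: along the board, left seen from the robot. Cheeks at x = +-36.5 mm (39 mm high, 39 mm wide) bear rubber pegs that the tag rests on; for |x| < 24 mm nothing stands beneath the tag
- tag_d (a joint): tag D's angle, rad: 0 upright; +0.70 leaning to the holder's -y (right), green face up; -0.70 leaning to +y (left), red face up; both 40 deg from upright, on pegs. Aluminium plate 60 mm along the pin, 3.2 thick, 45 g, free edge 45 mm from the pin: at rest 29 mm aside and 34 mm above it (70 mm above the bench). Free hinge: past upright it falls over by its weight
- bin_rosettes: loose black stock bin, 92 x 92 mm, 45 mm high (a heap reaches 60 mm), full: heaped to the rim with round silver rosette blanks; to be left in place. Origin at the centre of its underside; it belongs to the tag straight in front of it, 112 mm towards the robot
- bin_medallions: loose black stock bin, 92 x 92 mm, 45 mm high (a heap reaches 60 mm), nearly empty: two round blanks on its black floor; to be left in place. Origin at the centre of its underside; it belongs to the tag straight in front of it, 112 mm towards the robot
- bin_drops: loose black stock bin, 92 x 92 mm, 45 mm high (a heap reaches 60 mm), full: heaped to the rim with drop-shaped silver blanks; to be left in place. Origin at the centre of its underside; it belongs to the tag straight in front of it, 112 mm towards the robot
- bin_earrings: loose black stock bin, 92 x 92 mm, 45 mm high (a heap reaches 60 mm), nearly empty: two drop-shaped blanks on its black floor; to be left in place. Origin at the centre of its underside; it belongs to the tag straight in front of it, 112 mm towards the robot
- burnisher: burnisher: turned wooden handle and dark steel tip, 190 mm long, 22 mm thick, lying; origin under its middle; x axis points to its tip; to be left alone
- scraper: dark flat steel scraper, 150 mm long, 22 mm wide, 7 mm thick, lying; origin under its middle; to be left alone
- pendant_large: loose round silver pendant, 44 mm across, 4 mm thick, lying flat; origin under its centre; to be left alone
- pendant_small: loose round silver pendant, 30 mm across, 4 mm thick, lying flat; origin under its centre; to be left alone
- chasing_hammer: chasing hammer, 220 mm long, head 62 mm wide and 28 mm high, lying; origin under its middle; x axis points to the head; to be left alone
- tin: small lidded tin, 57 x 42 x 37 mm; origin under its centre; to be left alone
- loupe: black eye loupe, 38 mm across, 30 mm high, standing; origin under its centre; to be left alone

How it is judged:
At the end, for the whole second after the job is handed in: Every tag lies at rest on its pegs (within 0.1 rad): green face up (joint above 0.6) where the bin behind it is full, red face up (joint below -0.6) where it is nearly empty; no bin has moved 10 mm (((horizontal distance between any of bin_rosettes, bin_drops and holder_a below 0.13 m and value of joint tag_a above 0.6 rad) or (not (horizontal distance between any of bin_rosettes, bin_drops and holder_a below 0.13 m) and value of joint tag_a below -0.6 rad)) and velocity of joint tag_a between -0.2 and 0.2 rad/s and ((horizontal distance between any of bin_rosettes, bin_drops and holder_b below 0.13 m and value of joint tag_b above 0.6 rad) or (not (horizontal distance between any of bin_rosettes, bin_drops and holder_b below 0.13 m) and value of joint tag_b below -0.6 rad)) and velocity of joint tag_b between -0.2 and 0.2 rad/s and ((horizontal distance between any of bin_rosettes, bin_drops and holder_c below 0.13 m and value of joint tag_c above 0.6 rad) or (not (horizontal distance between any of bin_rosettes, bin_drops and holder_c below 0.13 m) and value of joint tag_c below -0.6 rad)) and velocity of joint tag_c between -0.2 and 0.2 rad/s and ((horizontal distance between any of bin_rosettes, bin_drops and holder_d below 0.13 m and value of joint tag_d above 0.6 rad) or (not (horizontal distance between any of bin_rosettes, bin_drops and holder_d below 0.13 m) and value of joint tag_d below -0.6 rad)) and velocity of joint tag_d between -0.2 and 0.2 rad/s and distance of each of bin_rosettes, bin_medallions, bin_drops, bin_earrings from where it was at the start of the episode below 0.01 m); the robot touches nothing.
It fails at once if a tag is pinched: the fingers press on its green and its red face at once ((contact force between the fingers and tag_a_c0 above 1 N and contact force between the fingers and tag_a_c1 above 1 N) or (contact force between the fingers and tag_b_c0 above 1 N and contact force between the fingers and tag_b_c1 above 1 N) or (contact force between the fingers and tag_c_c0 above 1 N and contact force between the fingers and tag_c_c1 above 1 N) or (contact force between the fingers and tag_d_c0 above 1 N and contact force between the fingers and tag_d_c1 above 1 N)).
It fails at once if a tag or its holder is pushed with more than 20 N (contact force between the fingers and holder_a above 20 N or contact force between the fingers and holder_b above 20 N or contact force between the fingers and holder_c above 20 N or contact force between the fingers and holder_d above 20 N).
It fails at once if a bin is shifted by more than 10 mm or lifted (distance of any of bin_rosettes, bin_medallions, bin_drops, bin_earrings from where it was at the start of the episode above 0.01 m).
It fails at once if a tool, pendant, tin or loupe lying about is shifted by more than 15 mm or lifted (distance of any of burnisher, scraper, pendant_large, pendant_small, chasing_hammer, tin, loupe from where it was at the start of the episode above 0.015 m).
It also fails if it takes over 45 s, if anything falls off the work surface, if the arm or the gripper's body presses on something with over 40 N, if the wrist force passes 120 N, or if a joint passes its speed limit or range.

## Robot

A 6-joint arm with a two-finger parallel gripper is mounted at the origin on the work surface. World frame = base frame: x ahead of the robot, y to its left, z up, the work surface at z = 0. Lengths are in m, angles in rad, forces in N, time in s.
With the tool pointing down it reaches from about 0.35 to 0.775 m from the base axis. Payload 7.3 kg.
Tool frame: the origin (TCP) lies on the centre line of the jaws, within the pads' length; the fingertips stand 25 mm ahead of it and the grasp point (between the pads) lies 6 mm ahead of it; z points along the fingers, y is the line along which they close (so a half turn about z gives the same grasp; the last joint's range is limited). The gripper opens to 92 mm and grips with 3 to 60 N. Pads are 19 mm wide; open, the fingers measure 130 mm over their backs; the gripper's body (75 mm by 190 mm) begins 47 mm behind the grasp point.
Start: joints at [1.005, 0.342, 1.524, -0, 1.275, -0.146], TCP at [0.214, 0.479, 0.252] pointing down, gripper open.
Joint ranges: [-2.53, 2.53], [-0.77, 2.02], [0.04, 2.7], [-1, 4.14], [0.28, 2.66], [-3.11, 3.11]. Speed limits (rad/s): [2.57, 2.57, 3.14, 3.14, 3.14, 3.14].

## Interface

Orientations are given as a 3x3 rotation matrix whose columns are the frame's x, y, z axes.
In Python, from bench import manip, vision gives the robot as it stands.
- The arm moves only by the tool carry_out, never from a script. Its argument "deltas" is a list of rows, each an object with "travel": the shift along the tool's x, y, z in m, a list of three; "rotation": the turn, a rotation vector about the tool's x, y, z in rad, a list of three; "fingers": the finger opening in m, from 0 to 0.0918. In form: [{"travel": [tx, ty, tz], "rotation": [ax, ay, az], "fingers": fingers}, ...]. A call has 1 to 20 rows; each row is the pose to reach, as a shift and turn from the pose commanded when the call began, along the tool's axes at that moment; what a row does not reach only later rows make up. A row lasts 1/8 s, in which the tool goes at most 62.5 mm and 10.7 degrees, less where a joint would pass 70% of its speed; a pose out of reach is approached as far as the arm can. A call with a gripper value outside its range is refused whole. The fingers move at their own pace and stop on an object; the grip force is fixed at half the most. Time passes only in rows, so rows that repeat a pose let the fingers close. It gives the time, the measured TCP pose, the force, the opening and the grip force at its end, in the units of the state.
- manip.sense(): the state, without advancing time (a new reading comes with each control period).
- vision.read_camera(name): name is "side" or "top"; returns the picture (420x560x3 uint8, red, green, blue); there is no depth.
- vision.calibration(name): a dict with "K" (3x3 intrinsics, pixels), "eye" and "orientation" of the camera in the world. Camera axes: x right, y down, z forward; pixel columns grow to the right and rows downward; lengths in m; the calibration is good to about 2 mm. A picture is of the moment at which its call begins. calibration takes no time and is no camera call.
- manip.sign_off(): hands the job in; it is judged then, once.
The state is a dict: "clock": time; "joint_pos": joint angles; "dq": joint speeds; "joint_efforts": joint torques, N m; "ee_pos": TCP position; "orientation": TCP orientation; "ft_force": force on the tool from outside, world axes, zero at the start; "torque": the same for the moment, N m; "grip_width": finger opening in m; "gripper_force": force on a finger pad.
Only numpy, scipy, OpenCV 4.12 (cv2) and the standard library are available. Lean on these libraries where they do the work, as an engineer would, in place of code of your own. Each camera call takes 0.05 s, during which the arm holds its last target. There are 200 camera calls.

## Working session

There is one attempt and no reset: what is moved stays moved. The work goes in short steps, Python scripts to look and compute and a tool call to move; the robot and the scene stay as the last step left them, time stands still between calls to the robot, and variables do not carry over. Pictures are saved under pics/ and viewed, at most 10 in all, crops included, and the job is handed in when it is done.

Besides the shell and the picture viewer there is one more tool, called after "Emit:" as name(argument=value, ...), one argument or row to a line, values as JSON. carry_out: Moves the arm, as the interface text tells. Its arguments: {"type":"object","properties":{"deltas":{"type":"array","items":{"type":"object","properties":{"travel":{"type":"array","items":{"type":"number"}},"rotation":{"type":"array","items":{"type":"number"}},"fingers":{"type":"number"}}}}},"required":["deltas"]}

```bash
mkdir -p pics; python3 - <<'E'
from bench import manip, vision
import cv2
for n in("top","side"):
    cv2.imwrite(f"pics/{n}0.png",vision.read_camera(n)[:,:,::-1])
    c=vision.calibration(n);print(n,c)
s=manip.sense();print(s["clock"],s["ee_pos"],s["orientation"])
E
```

```text
top {'K': array([[420.22622497,   0.        , 276.99443397],
       [  0.        , 420.22622497, 211.58526614],
       [  0.        ,   0.        ,   1.        ]]), 'eye': array([0.51787963, 0.03610172, 0.93667559]), 'orientation': array([[-0.02076487, -0.99595017,  0.08747611],
       [-0.99975968,  0.02006958, -0.00882045],
       [ 0.00702912, -0.08763824, -0.99612757]])}
side {'K': array([[392.83165002,   0.        , 281.9688525 ],
       [  0.        , 392.83165002, 214.76336684],
       [  0.        ,   0.        ,   1.        ]]), 'eye': array([ 0.53506189, -0.78269644,  0.662919  ]), 'orientation': array([[ 0.99864752, -0.03369016,  0.03959936],
       [-0.05191607, -0.60510698,  0.79444966],
       [-0.00280329, -0.79543102, -0.60603765]])}
0.1 [0.21378071 0.47913986 0.25112251] [[-9.13172284e-01  4.07573121e-01 -7.28801678e-04]
 [ 4.07573732e-01  9.13171533e-01 -1.18524753e-03]
 [ 1.82445910e-04 -1.37937561e-03 -9.99999032e-01]]
```

View pics/top0.png

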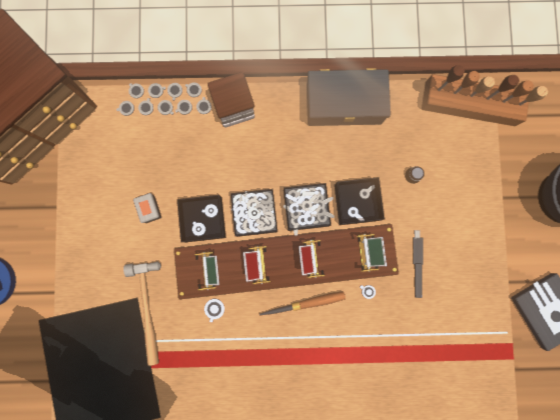

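View pics/side0.png

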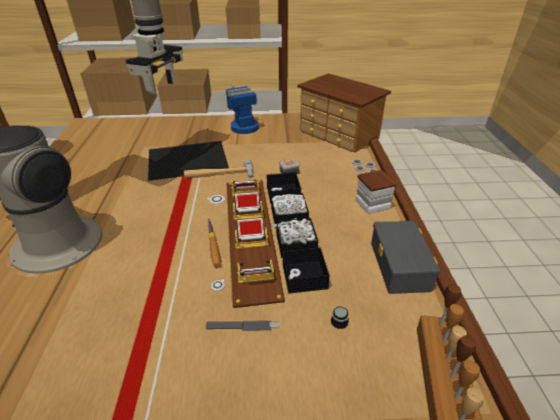

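The pictures show bins from left to right: nearly empty (200,218), full (254,212), full (307,206) and nearly empty (359,201). Their tags are green (211,270), red (254,266), red (308,260) and green (375,252), so all four look wrong. I'll measure the tags next.

```bash
cat > h.py <<'E'
from bench import manip, vision
import cv2, numpy as np
def ray(n,u,v,z):
    c=vision.calibration(n);d=c["orientation"]@np.linalg.solve(c["K"],[u,v,1.])
    return c["eye"]+d*(z-c["eye"][2])/d[2]
def tags(im):
    hsv=cv2.cvtColor(im,cv2.COLOR_RGB2HSV);out=[]
    roi=np.zeros(im.shape[:2],np.uint8);roi[228:295,176:398]=1
    for nm,m in(("green",cv2.inRange(hsv,(50,60,30),(95,255,255))),
                ("red",cv2.inRange(hsv,(0,190,110),(6,255,255))|cv2.inRange(hsv,(172,170,110),(180,255,255)))):
        cs,_=cv2.findContours(m*roi,cv2.RETR_EXTERNAL,cv2.CHAIN_APPROX_NONE)
        for c in cs:
            if cv2.contourArea(c)>80:
                r=cv2.minAreaRect(c);out.append((r[0][0],r[0][1],nm,r[1],r[2]))
    return sorted(out)
E
python3 - <<'E'
from h import *
im=cv2.cvtColor(cv2.imread("pics/top0.png"),cv2.COLOR_BGR2RGB)
T=tags(im);P=[]
for t in T:
    p=ray("top",t[0],t[1],.053);P.append(p);print(t[2],np.round(t[:2],1),np.round(t[3],1),round(t[4]),p.round(4))
# board screws for check
for u,v in((180,295),(176,245),(392,227),(397,270)):print(ray("top",u,v,.012).round(3))
P=np.array(P)
if len(P)==4:
    print(np.linalg.norm(np.diff(P[:,:2],axis=0),axis=1))
crop=cv2.resize(cv2.imread("pics/top0.png")[180:305,165:405],None,fx=3.3,fy=3.3,interpolation=cv2.INTER_CUBIC)
cv2.imwrite("pics/crop0.png",crop)
E
```

```text
[0.422 0.242 0.012]
[0.53  0.251 0.012]
[ 0.56  -0.225  0.012]
[ 0.466 -0.232  0.012]
```

View pics/crop0.png

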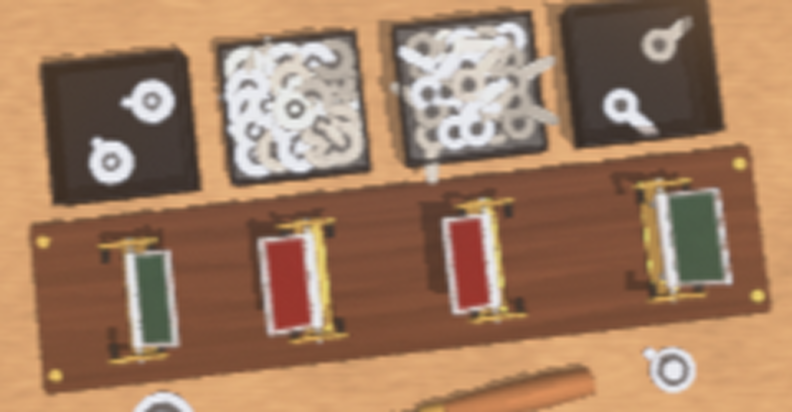

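The crop confirms it: the order is empty, full, full, empty, and the tags are green (211,270), red (252,266), red (307,260) and green (376,252). All four are wrong. My thresholds missed the tags, so I'll fix them.

```bash
sed -i 's/(50,60,30)/(50,40,30)/; s/(0,190,110),(6,255,255)/(0,180,80),(4,255,255)/; s/(172,170,110)/(172,150,80)/; s/>80/>60/' h.py
python3 - <<'E'
from h import *
im=cv2.cvtColor(cv2.imread("pics/top0.png"),cv2.COLOR_BGR2RGB)
hsv=cv2.cvtColor(im,cv2.COLOR_RGB2HSV)
for u,v in((211,270),(252,266),(307,260),(376,252)):print(hsv[v,u])
T=tags(im);P=[]
for t in T:
    p=ray("top",t[0],t[1],.053);P.append(p);print(t[2],np.round(t[:2],1),np.round(t[3],1),round(t[4]),p.round(4))
S=[ray("top",u/3.3+165,v/3.3+180,.014) for u,v in((43,242),(55,376),(740,163),(757,296))]
S=np.array(S)[:,:2];print(S.round(4));C=S.mean(0)
yv=(S[0]+S[1]-S[2]-S[3]);yv/=np.linalg.norm(yv);xv=np.array([yv[1],-yv[0]])
print("C",C,"y axis",yv,"yaw",np.arctan2(-yv[0],yv[1]),"len",np.linalg.norm(S[0]-S[2]))
for p in P:print("board xy",((p[:2]-C)@xv).round(4),((p[:2]-C)@yv).round(4))
E
```

```text
[54 58 93]
[  2 178 152]
[  2 176 152]
[56 56 95]
green [211. 270.] [24.6  7.2] 85 [0.4761 0.1683 0.053 ]
green [375.5 251.6] [24.9 12.3] 82 [ 0.507  -0.1764  0.053 ]
[[ 0.5118  0.2457]
 [ 0.4242  0.2378]
 [ 0.5546 -0.2182]
 [ 0.4665 -0.2255]]
C [0.48929571 0.00995446] y axis [-0.09128512  0.9958248 ] yaw 0.09141238053499935 len 0.4658182955498272
board xy 0.0013 0.1589
board xy 0.0006 -0.1872
```

Emit:
carry_out(
  deltas=[
    {"travel": [-0.032, -0.018, 0.0075], "rotation": [0, 0, 0.09], "fingers": 0},
    {"travel": [-0.064, -0.036, 0.015], "rotation": [0, 0, 0.18], "fingers": 0},
    {"travel": [-0.097, -0.054, 0.0225], "rotation": [0, 0, 0.265], "fingers": 0},
    {"travel": [-0.129, -0.072, 0.03], "rotation": [0, 0, 0.353], "fingers": 0},
    {"travel": [-0.161, -0.09, 0.0375], "rotation": [0, 0, 0.44], "fingers": 0},
    {"travel": [-0.193, -0.108, 0.045], "rotation": [0, 0, 0.53], "fingers": 0},
    {"travel": [-0.225, -0.126, 0.0525], "rotation": [0, 0, 0.62], "fingers": 0},
    {"travel": [-0.258, -0.144, 0.06], "rotation": [0, 0, 0.71], "fingers": 0},
    {"travel": [-0.29, -0.162, 0.0675], "rotation": [0, 0, 0.795], "fingers": 0},
    {"travel": [-0.322, -0.18, 0.075], "rotation": [0, 0, 0.885], "fingers": 0},
    {"travel": [-0.354, -0.198, 0.0825], "rotation": [0, 0, 0.97], "fingers": 0},
    {"travel": [-0.3865, -0.216, 0.09], "rotation": [0, 0, 1.06], "fingers": 0},
    {"travel": [-0.3865, -0.216, 0.09], "rotation": [0, 0, 1.06], "fingers": 0},
    {"travel": [-0.3865, -0.216, 0.09], "rotation": [0, 0, 1.06], "fingers": 0},
  ],
)

```text
clock: 1.85
ee_pos: [0.4783, 0.1249, 0.1615]
orientation: [[-0.091, 0.996, -0.001], [0.996, 0.091, 0.0], [0.0, -0.001, -1.0]]
ft_force: [-0.5, -0.1, -0.1]
grip_width: 0.0003
gripper_force: 0.0
```

```bash
cat >> h.py <<'E'
C=np.array([.4893,.00995]);yv=np.array([-.0913,.9958]);xv=np.array([yv[1],-yv[0]])
def where():
    s=manip.sense();p=s["ee_pos"];R=s["orientation"]
    print("t",s["clock"],"board",((p[:2]-C)@xv).round(4),((p[:2]-C)@yv).round(4),"z",p[2].round(4),"w",s["grip_width"],"f",s["ft_force"].round(2))
    print("tool x in board",(R[:2,0]@xv).round(3),(R[:2,0]@yv).round(3),"tool y",(R[:2,1]@xv).round(3),(R[:2,1]@yv).round(3),"q",s["joint_pos"].round(2))
E
python3 - <<'E'
from h import *
where()
cv2.imwrite("pics/s1.png",vision.read_camera("side")[120:320,160:400,::-1].repeat(3,0).repeat(3,1))
E
```

```text
t 1.85 board -0.0004 0.1155 z 0.1615 w 0.00026381507949860527 f [-0.5  -0.07 -0.1 ]
tool x in board -0.0 1.0 tool y 1.0 0.0 q [0.1  0.38 1.74 0.   1.02 0.01]
```

View pics/s1.png

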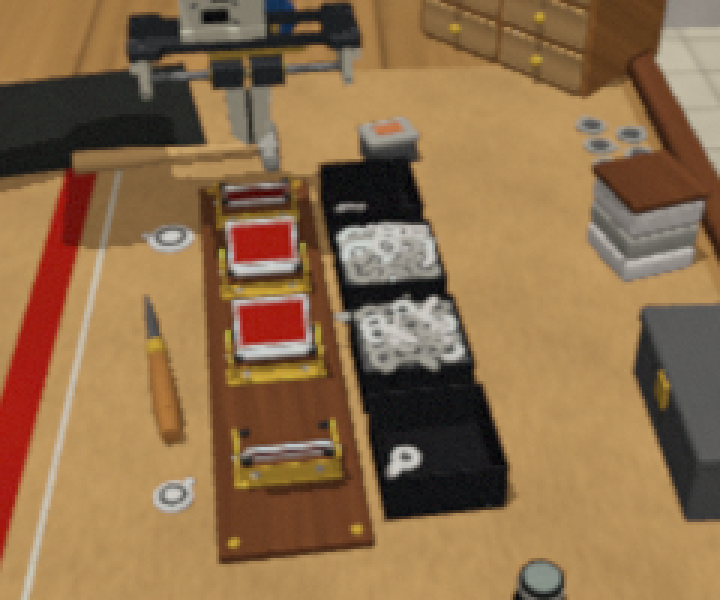

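The fingers are closed at (250,140), above the gap between tags 1 and 2. The tool's axes line up with the board, and all four tags are still in place. I'll push tag 1 to the left, then tag 2 to the right.

Emit:
carry_out(
  deltas=[
    {"travel": [0, 0, 0.03], "rotation": [0, 0, 0], "fingers": 0},
    {"travel": [0, 0, 0.06], "rotation": [0, 0, 0], "fingers": 0},
    {"travel": [0, 0, 0.0815], "rotation": [0, 0, 0], "fingers": 0},
    {"travel": [0.01, 0, 0.0815], "rotation": [0, 0, 0], "fingers": 0},
    {"travel": [0.018, 0, 0.0815], "rotation": [0, 0, 0], "fingers": 0},
    {"travel": [0.025, 0, 0.0815], "rotation": [0, 0, 0], "fingers": 0},
    {"travel": [0.032, 0, 0.0815], "rotation": [0, 0, 0], "fingers": 0},
    {"travel": [0.039, 0, 0.0815], "rotation": [0, 0, 0], "fingers": 0},
    {"travel": [0.046, 0, 0.0815], "rotation": [0, 0, 0], "fingers": 0},
    {"travel": [0.053, 0, 0.0815], "rotation": [0, 0, 0], "fingers": 0},
    {"travel": [0.06, 0, 0.0815], "rotation": [0, 0, 0], "fingers": 0},
    {"travel": [0.06, 0, 0.0815], "rotation": [0, 0, 0], "fingers": 0},
  ],
)

```text
clock: 3.4
ee_pos: [0.4733, 0.1849, 0.0802]
orientation: [[-0.092, 0.996, -0.0], [0.996, 0.092, 0.0], [0.0, -0.0, -1.0]]
ft_force: [0.7, -0.1, 0.2]
grip_width: 0.0003
gripper_force: 0.0
```

```bash
python3 - <<'E'
from h import *
where()
E
```

```text
t 3.4 board 0.0001 0.1757 z 0.0802 w 0.0002805944063122494 f [ 0.73 -0.12  0.17]
tool x in board -0.0 1.0 tool y 1.0 0.0 q [0.22 0.52 1.78 0.   0.84 0.13]
```

Emit:
carry_out(
  deltas=[
    {"travel": [-0.02, 0, 0], "rotation": [0, 0, 0], "fingers": 0},
    {"travel": [-0.045, 0, 0], "rotation": [0, 0, 0], "fingers": 0},
    {"travel": [-0.065, 0, 0], "rotation": [0, 0, 0], "fingers": 0},
    {"travel": [-0.075, 0, 0], "rotation": [0, 0, 0], "fingers": 0},
    {"travel": [-0.082, 0, 0], "rotation": [0, 0, 0], "fingers": 0},
    {"travel": [-0.089, 0, 0], "rotation": [0, 0, 0], "fingers": 0},
    {"travel": [-0.096, 0, 0], "rotation": [0, 0, 0], "fingers": 0},
    {"travel": [-0.103, 0, 0], "rotation": [0, 0, 0], "fingers": 0},
    {"travel": [-0.11, 0, 0], "rotation": [0, 0, 0], "fingers": 0},
    {"travel": [-0.116, 0, 0], "rotation": [0, 0, 0], "fingers": 0},
    {"travel": [-0.121, 0, 0], "rotation": [0, 0, 0], "fingers": 0},
    {"travel": [-0.121, 0, 0], "rotation": [0, 0, 0], "fingers": 0},
    {"travel": [-0.121, 0, -0.03], "rotation": [0, 0, 0], "fingers": 0},
    {"travel": [-0.121, 0, -0.07], "rotation": [0, 0, 0], "fingers": 0},
    {"travel": [-0.121, 0, -0.08], "rotation": [0, 0, 0], "fingers": 0},
  ],
)

```text
clock: 5.28
ee_pos: [0.4856, 0.0639, 0.1624]
orientation: [[-0.091, 0.996, 0.004], [0.996, 0.091, -0.0], [-0.001, 0.004, -1.0]]
ft_force: [0.3, 0.2, 0.4]
grip_width: 0.0003
gripper_force: 0.0
```

```bash
python3 - <<'E'
from h import *
where()
cv2.imwrite("pics/s2.png",vision.read_camera("side")[120:320,160:400,::-1].repeat(3,0).repeat(3,1))
E
```

```text
t 5.275 board 0.0012 0.054 z 0.1624 w 0.0003431850266918527 f [0.27 0.19 0.37]
tool x in board 0.0 1.0 tool y 1.0 -0.0 q [-0.03  0.37  1.75 -0.    1.01 -0.12]
```

View pics/s2.png

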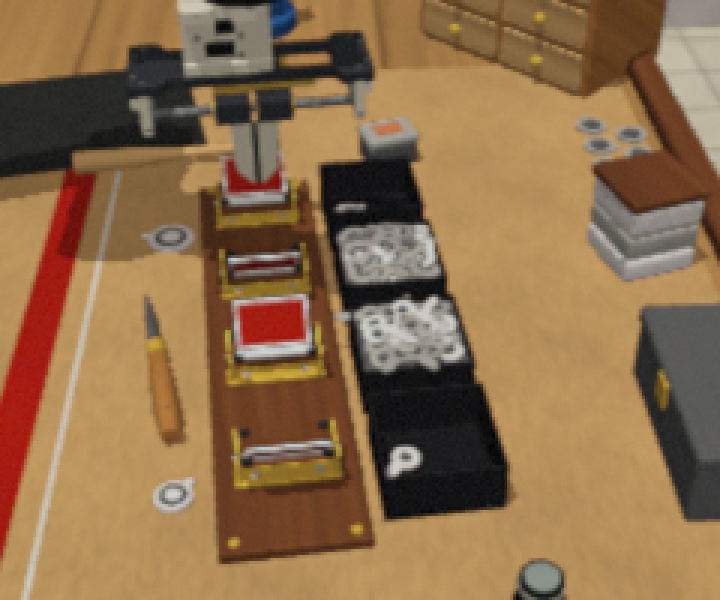

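Tag 1 at (255,180) now shows red, and tag 2 at (262,265) has gone over to the green side. Next I'll push tag 3 to the right and then move over to tag 4.

Emit:
carry_out(
  deltas=[
    {"travel": [-0.03, 0, 0], "rotation": [0, 0, 0], "fingers": 0},
    {"travel": [-0.054, 0, 0], "rotation": [0, 0, 0], "fingers": 0},
    {"travel": [-0.054, 0, 0], "rotation": [0, 0, 0], "fingers": 0},
    {"travel": [-0.054, 0, 0.03], "rotation": [0, 0, 0], "fingers": 0},
    {"travel": [-0.054, 0, 0.06], "rotation": [0, 0, 0], "fingers": 0},
    {"travel": [-0.054, 0, 0.0815], "rotation": [0, 0, 0], "fingers": 0},
    {"travel": [-0.064, 0, 0.0815], "rotation": [0, 0, 0], "fingers": 0},
    {"travel": [-0.072, 0, 0.0815], "rotation": [0, 0, 0], "fingers": 0},
    {"travel": [-0.079, 0, 0.0815], "rotation": [0, 0, 0], "fingers": 0},
    {"travel": [-0.086, 0, 0.0815], "rotation": [0, 0, 0], "fingers": 0},
    {"travel": [-0.093, 0, 0.0815], "rotation": [0, 0, 0], "fingers": 0},
    {"travel": [-0.1, 0, 0.0815], "rotation": [0, 0, 0], "fingers": 0},
    {"travel": [-0.107, 0, 0.0815], "rotation": [0, 0, 0], "fingers": 0},
    {"travel": [-0.1145, 0, 0.0815], "rotation": [0, 0, 0], "fingers": 0},
    {"travel": [-0.1145, 0, 0.0815], "rotation": [0, 0, 0], "fingers": 0},
    {"travel": [-0.1145, 0, 0.05], "rotation": [0, 0, 0], "fingers": 0},
    {"travel": [-0.1145, 0, 0.01], "rotation": [0, 0, 0], "fingers": 0},
    {"travel": [-0.1145, 0, 0], "rotation": [0, 0, 0], "fingers": 0},
  ],
)

```text
clock: 7.58
ee_pos: [0.496, -0.0506, 0.1624]
orientation: [[-0.091, 0.996, 0.004], [0.996, 0.091, -0.001], [-0.001, 0.004, -1.0]]
ft_force: [0.3, -0.2, -0.8]
grip_width: 0.0006
gripper_force: 0.0
```

Emit:
carry_out(
  deltas=[
    {"travel": [-0.04, 0, 0], "rotation": [0, 0, 0], "fingers": 0},
    {"travel": [-0.08, 0, 0], "rotation": [0, 0, 0], "fingers": 0},
    {"travel": [-0.12, 0, 0], "rotation": [0, 0, 0], "fingers": 0},
    {"travel": [-0.155, 0, 0], "rotation": [0, 0, 0], "fingers": 0},
    {"travel": [-0.175, 0, 0], "rotation": [0, 0, 0], "fingers": 0},
    {"travel": [-0.175, 0, 0], "rotation": [0, 0, 0], "fingers": 0},
  ],
)

```text
clock: 8.32
ee_pos: [0.5104, -0.225, 0.1594]
orientation: [[-0.089, 0.996, -0.001], [0.996, 0.089, 0.001], [0.001, -0.001, -1.0]]
ft_force: [-0.6, -0.8, -0.1]
grip_width: 0.0008
gripper_force: 0.0
```

```bash
python3 - <<'E'
from h import *
where()
E
```

```text
t 8.325 board -0.0004 -0.2359 z 0.1594 w 0.0008431749842542006 f [-0.56 -0.8  -0.13]
tool x in board 0.002 1.0 tool y 1.0 -0.002 q [-0.55  0.49  1.56  0.    1.09 -0.64]
```

Emit:
carry_out(
  deltas=[
    {"travel": [0, 0, 0], "rotation": [0, 0, 0], "fingers": 0},
    {"travel": [0, 0, 0.03], "rotation": [0, 0, 0], "fingers": 0},
    {"travel": [0, 0, 0.06], "rotation": [0, 0, 0], "fingers": 0},
    {"travel": [0, 0, 0.08], "rotation": [0, 0, 0], "fingers": 0},
    {"travel": [0.01, 0, 0.08], "rotation": [0, 0, 0], "fingers": 0},
    {"travel": [0.02, 0, 0.08], "rotation": [0, 0, 0], "fingers": 0},
    {"travel": [0.027, 0, 0.08], "rotation": [0, 0, 0], "fingers": 0},
    {"travel": [0.034, 0, 0.08], "rotation": [0, 0, 0], "fingers": 0},
    {"travel": [0.041, 0, 0.08], "rotation": [0, 0, 0], "fingers": 0},
    {"travel": [0.048, 0, 0.08], "rotation": [0, 0, 0], "fingers": 0},
    {"travel": [0.055, 0, 0.08], "rotation": [0, 0, 0], "fingers": 0},
    {"travel": [0.061, 0, 0.08], "rotation": [0, 0, 0], "fingers": 0},
    {"travel": [0.066, 0, 0.08], "rotation": [0, 0, 0], "fingers": 0},
    {"travel": [0.066, 0, 0.08], "rotation": [0, 0, 0], "fingers": 0},
    {"travel": [0.066, 0, 0.05], "rotation": [0, 0, 0], "fingers": 0},
    {"travel": [0.066, 0, 0.01], "rotation": [0, 0, 0], "fingers": 0},
    {"travel": [0.066, 0, -0.04], "rotation": [0, 0, 0], "fingers": 0},
    {"travel": [0.066, 0, -0.08], "rotation": [0, 0, 0], "fingers": 0},
    {"travel": [0.066, 0, -0.08], "rotation": [0, 0, 0], "fingers": 0},
  ],
)

```text
clock: 10.7
ee_pos: [0.5061, -0.1595, 0.2435]
orientation: [[-0.091, 0.996, 0.006], [0.996, 0.091, -0.003], [-0.004, 0.006, -1.0]]
ft_force: [-0.0, -0.1, -0.6]
grip_width: 0.0005
gripper_force: 0.0
```

Emit:
carry_out(
  deltas=[
    {"travel": [-0.05, -0.03, 0], "rotation": [0, 0, 0], "fingers": 0},
    {"travel": [-0.1, -0.07, 0], "rotation": [0, 0, 0], "fingers": 0},
    {"travel": [-0.15, -0.1, 0], "rotation": [0, 0, 0], "fingers": 0},
    {"travel": [-0.2, -0.1, 0], "rotation": [0, 0, 0], "fingers": 0},
    {"travel": [-0.2, -0.1, 0], "rotation": [0, 0, 0], "fingers": 0},
    {"travel": [-0.2, -0.1, 0], "rotation": [0, 0, 0], "fingers": 0},
  ],
)

```text
clock: 11.45
ee_pos: [0.4229, -0.3662, 0.2388]
orientation: [[-0.09, 0.996, -0.002], [0.996, 0.09, 0.002], [0.003, -0.001, -1.0]]
ft_force: [-0.6, 1.1, 0.3]
grip_width: 0.0005
gripper_force: 0.0
```

```bash
python3 - <<'E'
from h import *
where()
cv2.imwrite("pics/t3.png",cv2.resize(vision.read_camera("top")[120:370,120:440,::-1],None,fx=2.4,fy=2.4))
E
```

```text
t 11.45 board -0.1005 -0.3685 z 0.2388 w 0.0004927008678712249 f [-0.62  1.11  0.35]
tool x in board 0.001 1.0 tool y 1.0 -0.001 q [-0.85  0.42  1.45  0.    1.28 -0.94]
```

View pics/t3.png

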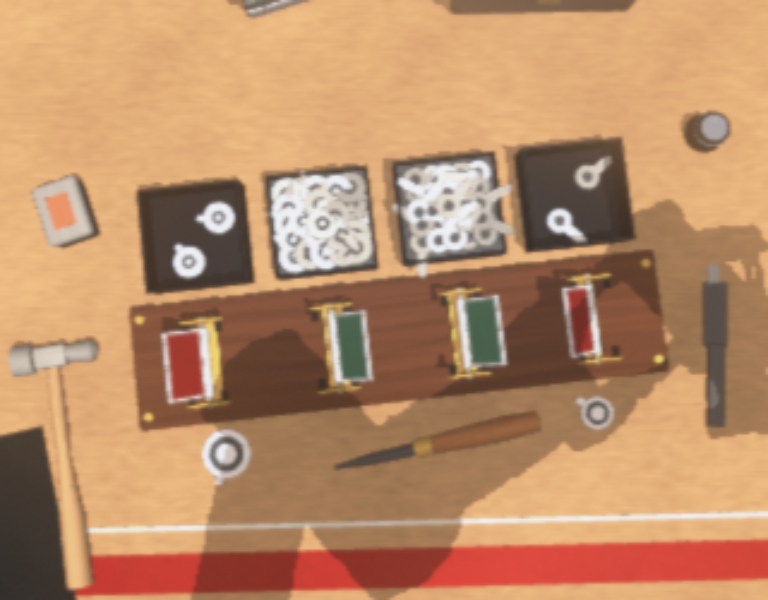

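The tags now read red (187,365), green (350,346), green (483,331) and red (580,320), which matches empty, full, full, empty. The bins haven't moved and the arm is clear.

```bash
python3 -c "
from bench import manip
print(manip.sign_off())"
```

```text
the job is handed in; nothing more can be done
None
```

I pushed over all four tags, since every one was wrong: the two full bins now show green and the two nearly empty ones red. Nothing else looked moved in the last picture, and I handed the job in at about 11.5 s; no verdict came back.

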